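# Slide the café case lights up to full

## Task

Bring the display case's lights up to full: with closed fingertips press lightly on the curved black strip of the aluminium console at its dim end (beside the small stud) and slide along the strip to its bright end (beside the large stud), keeping it pressed down all the way without lifting off and never pushing hard. Finish while holding: the program ends with the fingertips still pressing the strip lightly at the bright end, which stores the setting. Grasp nothing, and do not disturb the things on the counter.

Things in the scene. Friction and masses are not known exactly. Their poses are not given: they have to be found in the camera images.
- panel: flat aluminium light-control console fixed on the counter: 160 (its x) by 340 (its y) by 28 mm tall. Origin at the centre of its underside, at counter level, z up. On it is a black half-round strip, 12 mm wide, standing 6 mm above its top, bent to a quarter circle that bulges to the console's +x
- strip (a joint): how far the whole strip is pressed down, m: 0 free, 0.005 at the stop (still 1 mm proud of the console). Sprung: starts to sink at about 1 N, 2.5 mm at 2.5 N, at the stop 4.5 N; sinks evenly wherever touched, springs back when let go. Counts as pressed from 0.7 mm
- strip_left (a point): top of the unpressed strip (34 mm above the counter) at its end towards the console's +y; its axes are the console's
- strip_mid (a point): top of the unpressed strip at the middle of the arc
- strip_right (a point): top of the unpressed strip at its end towards the console's -y
- arc_centre (a point): centre of the strip's arc, at x = -135, y = 0 mm of the console's frame, at the height of the strip's top (nothing is there). The strip's centre line has radius 160 mm about it and runs from 45 degrees on one side of the console's +x to 45 degrees on the other
- stud_small: small dark steel stud, 12 mm across, 2.5 mm tall, fixed on the console 31 mm beyond one end of the strip (either end): marks the dim end. Origin at its underside, 28 mm above the counter
- stud_large: large dark steel stud, 28 mm across, 2.5 mm tall, fixed on the console 31 mm beyond the other end of the strip: marks the bright end. Origin at its underside
- espresso_cup: white espresso cup, 60 mm across, 55 mm tall, standing on the robot's side of the console, inside the curve; loose, leave alone; origin at the centre of its underside
- spoon: steel spoon with a wooden handle, 130 mm long lying on the counter on the robot's side of the console; loose, leave alone; origin on its underside
- sugar_jar: glass jar with steel cap, 66 mm across, 90 mm tall; loose, leave alone; origin at the centre of its underside
- syrup: amber glass bottle, 64 mm across, 200 mm tall, behind the console; loose, leave alone; origin at the centre of its underside
- saucer: white saucer, 110 mm across, 20 mm tall, to the left of the console; loose, leave alone; origin at the centre of its underside
- pitcher: open steel milk pitcher, 72 mm across, 85 mm tall (it and the sugar jar may have changed places: one is behind the console, one to its right); loose, leave alone; origin at the centre of its underside
- card: small paper tent card, 75 mm wide, about 105 mm tall, behind the console; loose, leave alone; origin at the centre of its underside

How it is judged (in metres and radians):
On the way, in this order (a step that is already met when the one before it is completed fails the run):
1. the strip is pressed at its dim end, beside the small stud (value of joint strip above 0.0007 m and horizontal distance between the grasp point and arc_centre between 0.142 and 0.178 m and horizontal distance between the grasp point and stud_small below 0.055 m), for 0.05 s.
2. pressed a quarter of the way along (value of joint strip above 0.0007 m and horizontal distance between the grasp point and arc_centre between 0.142 and 0.178 m and horizontal distance between the grasp point and stud_small between 0.0786 and 0.1086 m).
3. pressed at the middle (value of joint strip above 0.0007 m and horizontal distance between the grasp point and arc_centre between 0.142 and 0.178 m and horizontal distance between the grasp point and stud_small between 0.135 and 0.165 m).
4. pressed three quarters of the way along (value of joint strip above 0.0007 m and horizontal distance between the grasp point and arc_centre between 0.142 and 0.178 m and horizontal distance between the grasp point and stud_small between 0.1864 and 0.2164 m).
5. pressed at the bright end, beside the large stud (value of joint strip above 0.0007 m and horizontal distance between the grasp point and arc_centre between 0.142 and 0.178 m and horizontal distance between the grasp point and stud_large below 0.055 m), for 0.05 s.
At the end, for the whole second after the job is handed in: after the slide from the small stud's end, the fingers still hold the strip down (at least 0.7 mm, with 0.5 to 15 N) with the tool point within 55 mm of the large stud (the strip's end is 31 mm from it) and within 18 mm of the strip's centre line in plan; no bystander has moved 10 mm (all of step 5 and contact force between the fingers and panel between 0.5 and 15 N and distance of each of espresso_cup, spoon, sugar_jar, syrup, saucer, pitcher, card from where it was at the start of the episode below 0.01 m); the arm keeps its last pose, push and grip.
It fails at once if the strip is let up while the fingertips are low over its middle part (tool point more than 70 mm from both studs, within 30 mm of the strip's line and lower than 63 mm above the counter) (value of joint strip below 0.0003 m and horizontal distance between the grasp point and stud_small above 0.07 m and horizontal distance between the grasp point and stud_large above 0.07 m and horizontal distance between the grasp point and arc_centre between 0.13 and 0.19 m and x of the grasp point in the frame of panel above -0.06 m and height (world z) of the grasp point below 0.063 m).
It fails at once if the console is pushed hard (more than 25 N) (contact force between any of the arm, the fingers and panel above 25 N).
It fails at once if a thing on the counter is moved (10 mm) or lifted (distance of any of espresso_cup, spoon, sugar_jar, syrup, saucer, pitcher, card from where it was at the start of the episode above 0.01 m).
It also fails if it takes over 42 s, if anything falls off the work surface, if the arm or the gripper's body presses on something with over 40 N, if the wrist force passes 120 N, or if a joint passes its speed limit or range.

## Robot

A 6-joint arm with a two-finger parallel gripper is mounted at the origin on the work surface. World frame = base frame: x ahead of the robot, y to its left, z up, the work surface at z = 0. Lengths are in m, angles in degrees, forces in N, time in s.
With the tool pointing down it reaches from about 0.35 to 0.875 m from the base axis. Payload 4.2 kg.
Tool frame: the origin (TCP) lies between the finger pads, 19 mm behind the fingertips; this is the grasp point; z points along the fingers, y is the line along which they close (so a half turn about z gives the same grasp; the last joint's range is limited). The gripper opens to 87 mm and grips with 3 to 60 N. Pads are 19 mm wide; open, the fingers measure 117 mm over their backs; the gripper's body (75 mm by 190 mm) begins 51 mm behind the grasp point.
Start: joints at [90.963, 22.042, 0.453, 0, -68.411, -14.817], TCP at [0.15, 0.607, 0.241] pointing down, gripper open.
Joint ranges: [-179.83, 179.83], [-69.29, 118.12], [-61.27, 80.66], [-181.25, 117.63], [-171.15, -9.14], [-177.46, 177.46]. Speed limits (degrees/s): [159.86, 159.86, 180, 180, 180, 180].

## Interface

Orientations are given as a 3x3 rotation matrix whose columns are the frame's x, y, z axes.
In Python, from station import monitor, cams, ticket gives the robot as it stands.
- The arm moves only by the tool drive_tool, never from a script. Its argument "moves" is a list of rows, each an object with "delta_pos": the shift along the tool's x, y, z in mm, a list of three; "turn": the turn about the tool's z in rad; "claw": the opening, from 0 (shut) to 1 (fully open). A call has 1 to 12 rows; each row shifts and turns the commanded pose from where the row before left it, along the tool's axes as they then stand; what a row does not reach is not made up. A row lasts 1/8 s, in which the tool goes at most 62.5 mm and 10.7 degrees, less where a joint would pass 70% of its speed; a pose out of reach is approached as far as the arm can. A call is refused whole if a number of a shift passes 62.5 or a number of a turn 0.188, either way. A call with a gripper value outside its range is refused whole. The fingers move at their own pace and stop on an object; the grip force is fixed at half the most. Time passes only in rows, so rows that do not move let the fingers close. It gives the time, the measured TCP pose, the force, the opening and the grip force at its end, in the units of the state.
- monitor.sense(): the state, without advancing time (a new reading comes with each control period).
- cams.capture(name): name is "side" or "top"; returns a dict with "color" (480x640x3 uint8, red, green, blue), "range_z" (480x640 float32, m along the optical axis (not along the pixel's ray), 0 where there is no reading), "vertical_fov" (degrees; the focal length in pixels is half the picture's height over the tangent of half this angle, whatever the lens; pixels are square), "cx", "cy" (the principal point, pixels), "extrinsics" (4x4, takes a point from camera to world coordinates). Camera axes: x right, y down, z forward; pixel columns grow to the right and rows downward; lengths in m; the calibration is good to about 2 mm. A picture is of the moment at which its call begins.
- ticket.finish_job(): hands the job in; it is judged then, once.
The state is a dict: "time_s": time; "joints": joint angles; "joint_velocities": joint speeds; "effort": joint torques, N m; "tcp_pos": TCP position; "ee_rot": TCP orientation; "wrist_force": force on the tool from outside, world axes, zero at the start; "moment": the same for the moment, N m; "gripper_width": opening from 0.0 (shut) to 1.0 (fully open); "gripper_force": force on a finger pad.
Only numpy, scipy, OpenCV 4.12 (cv2) and the standard library are available. Lean on these libraries where they do the work, as an engineer would, in place of code of your own. Each camera call takes 0.05 s, during which the arm holds its last target. There are 200 camera calls.

## Working session

There is one attempt and no reset: what is moved stays moved. The work goes in short steps, Python scripts to look and compute and a tool call to move; the robot and the scene stay as the last step left them, time stands still between calls to the robot, and variables do not carry over. Pictures are saved under pics/ and viewed, at most 10 in all, crops included, and the job is handed in when it is done.

Besides the shell and the picture viewer there is one more tool, called after "Request:" by a JSON object that holds its "api" and its "payload", one argument or row to a line. drive_tool: Moves the arm, as the interface text tells. Its arguments: {"type":"object","properties":{"moves":{"type":"array","items":{"type":"object","properties":{"delta_pos":{"type":"array","items":{"type":"number"}},"turn":{"type":"number"},"claw":{"type":"number"}}}}},"required":["moves"]}

```bash
mkdir -p pics
cat > h.py <<'E'
import numpy as np,cv2
from station import monitor,cams,ticket
def save(n,f):
    c=cams.capture(n);cv2.imwrite(f'pics/{f}.png',c['color'][:,:,::-1]);np.savez(f'{f}.npz',**c);return c
def pt(c,u,v,z=None):
    f=240/np.tan(np.radians(float(c['vertical_fov']))/2);T=np.array(c['extrinsics'])
    d=np.array([(u-c['cx'])/f,(v-c['cy'])/f,1.])
    if z is None: s=c['range_z'][int(round(v)),int(round(u))]
    else: s=(z-T[2,3])/(T[:3,:3]@d)[2]
    return T[:3,:3]@(d*s)+T[:3,3]
E
python3 - <<'E'
from h import *
c=save('top','top1');d=save('side','side1')
print(c['extrinsics'],d['extrinsics'],c['vertical_fov'])
s=monitor.sense();print(s['time_s'],s['tcp_pos'],s['ee_rot'],s['wrist_force'],s['gripper_width'])
E
```

```text
[[ 0.01996168 -0.9983918   0.05305973  0.54252794]
 [-0.99979484 -0.02011584 -0.00237281  0.07819145]
 [ 0.00343633 -0.05300148 -0.99858852  1.02079275]
 [ 0.          0.          0.          1.        ]] [[ 0.71159985 -0.41792247  0.56477116 -0.12416974]
 [-0.70256659 -0.42908982  0.56769897 -0.67706588]
 [ 0.0050834  -0.80076385 -0.59895861  0.85699578]
 [ 0.          0.          0.          1.        ]] 49.812538844222985
0.1 [0.1495244  0.60633796 0.24025985] [[ 9.70876754e-01 -2.39579252e-01 -3.32139054e-04]
 [-2.39579438e-01 -9.70874802e-01 -1.95245865e-03]
 [ 1.45303143e-04  1.97517040e-03 -9.99998039e-01]] [ 0.3736092  -0.71340302 -0.07056993] 1.0008478914837402
```

View pics/top1.png

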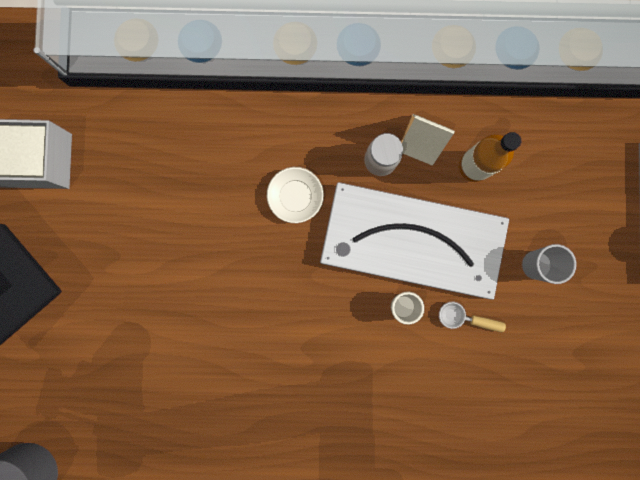

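View pics/side1.png

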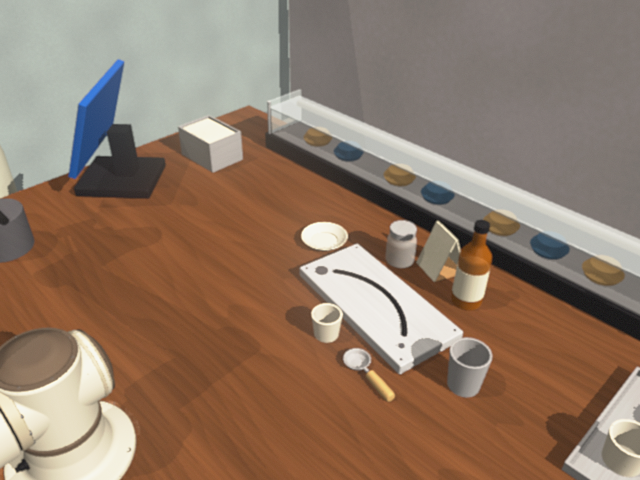

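Top view: large stud at about (343,249), the left (+y) end; small stud at about (478,278). The strip runs from (355,240) to (471,264). The cup is at (407,308) and the pitcher at (550,264), to the right of the console. Next I fit the console pose.

```bash
cat > fit.py <<'E'
from h import *
from scipy.optimize import least_squares
c=dict(np.load('top1.npz'))
g=c['color'].astype(int).sum(2);m=np.zeros(g.shape,np.uint8);m[218:272,350:478]=(g<170)[218:272,350:478]
n,l,st,_=cv2.connectedComponentsWithStats(m);k=1+st[1:,4].argmax();print(st[k])
v,u=np.where(l==k);P=np.array([pt(c,a,b,.032)[:2] for a,b in zip(u,v)])
r=least_squares(lambda q:np.hypot(*(P-q).T)-.16,P.mean(0)-[.15,0]);C=r.x
a=np.arctan2(*(P-C).T[::-1]);print('free rms',np.sqrt((r.fun**2).mean()))
lo,hi=a.min(),a.max();th=(lo+hi)/2;print('arc',C,np.degrees([lo,hi,th]),'span should be ~90+')
R=np.array([[np.cos(th),-np.sin(th)],[np.sin(th),np.cos(th)]])
O=C+R@[.135,0];print('panel',O)
for s,n in((1,'left'),(-1,'right')):
    t=th+s*np.pi/4;e=C+.16*np.array([np.cos(t),np.sin(t)]);print(n,e)
for nm,w in(('large',(343,249)),('small',(478,278))):
    x,y=w;q=g[y-12:y+13,x-12:x+13]<330 
    n,l,st,ce=cv2.connectedComponentsWithStats(q.astype(np.uint8));k=l[12,12];
    if k: 
        p=pt(c,x-12+ce[k][0],y-12+ce[k][1],.0305);print(nm,p,st[k],'local',R.T@(p[:2]-O))
    p=pt(c,x,y,.0305);print(nm,'hand',p,'local',R.T@(p[:2]-O), pt(c,x,y)[2])
for nm,w in dict(cup=(407,300),jar=(386,145),pitcher=(553,252),saucer=(295,195),bottle=(510,141),card=(415,120),sp=(452,315)).items():
    p=pt(c,*w);print(nm,p.round(3),'local',(R.T@(p[:2]-O)).round(3))
np.savez('fit.npz',C=C,th=th)
I=cv2.resize(c['color'][170:310,320:520,::-1],None,fx=4,fy=4,interpolation=cv2.INTER_CUBIC);cv2.imwrite('pics/crop.png',I)
E
python3 fit.py
```

```text
[353 224 119  42 549]
free rms 0.0022918487607897888
arc [ 0.47997496 -0.09249062] [-56.91968514  35.29092242 -10.81438136] span should be ~90+
panel [ 0.61257739 -0.11782038]
left [ 0.61233042 -0.0025905 ]
right [ 0.56987508 -0.22484608]
large hand [0.59313822 0.01884887 0.0305    ] local [-0.0447369  0.1305947] 0.03276099334392646
small [ 0.54340704 -0.24120773  0.0305    ] [11 11  3  3  6] local [-0.044791  -0.1341743]
small hand [ 0.54275707 -0.24057086  0.0305    ] local [-0.04554891 -0.13367069] 0.030970527269418624
cup [ 0.497 -0.11   0.004] local [-0.115 -0.014]
jar [ 0.782 -0.053  0.089] local [0.154 0.096]
pitcher [ 0.595 -0.38   0.041] local [ 0.032 -0.26 ]
saucer [0.699 0.114 0.005] local [0.042 0.244]
bottle [ 0.764 -0.237  0.201] local [ 0.171 -0.088]
card [ 0.827 -0.104  0.096] local [0.208 0.054]
sp [ 0.469 -0.198  0.004] local [-0.126 -0.106]
```

View pics/crop.png

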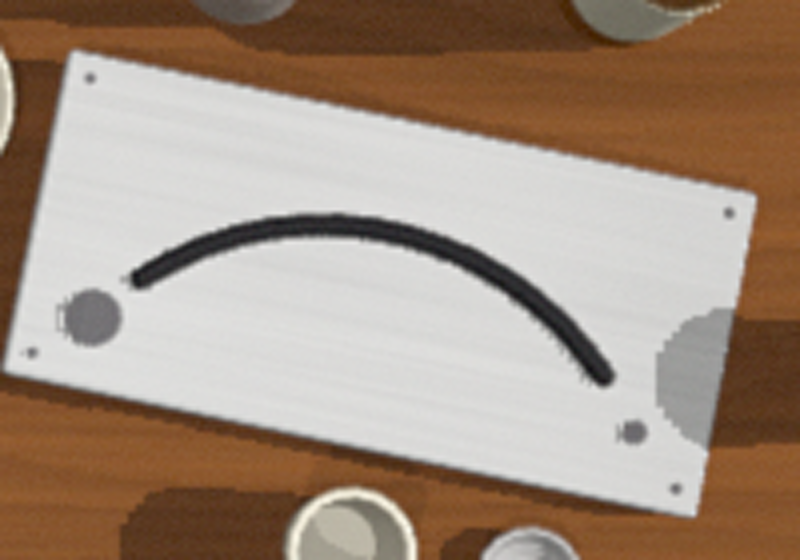

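Small stud is the right (-y) end. Both studs fit the arc to within a few mm of the given geometry, and the tool yaw already nearly matches the console's. I'll move above the dim end with the fingers closed.

Request:
{"api": "drive_tool", "payload": {
  "moves": [
    {"delta_pos": [15,18,0],"claw": 0},
    {"delta_pos": [31,35,0],"claw": 0},
    {"delta_pos": [31,35,0],"claw": 0},
    {"delta_pos": [31,35,0],"claw": 0},
    {"delta_pos": [31,35,0],"claw": 0},
    {"delta_pos": [31,35,0],"claw": 0},
    {"delta_pos": [31,35,0],"claw": 0},
    {"delta_pos": [31,35,0],"claw": 0},
    {"delta_pos": [31,35,0],"claw": 0},
    {"delta_pos": [31,35,0],"claw": 0},
    {"delta_pos": [31,35,0],"claw": 0},
    {"delta_pos": [31,35,0],"claw": 0}
  ]
}}

```text
invalid input
```

Request:
{"api": "drive_tool", "payload": {
  "moves": [
    {"delta_pos": [31,35,0],"claw": 0},
    {"delta_pos": [31,35,0],"claw": 0},
    {"delta_pos": [31,35,0],"claw": 0},
    {"delta_pos": [31,35,0],"claw": 0},
    {"delta_pos": [31,35,0],"claw": 0},
    {"delta_pos": [31,35,0],"claw": 0},
    {"delta_pos": [31,35,0],"claw": 0},
    {"delta_pos": [20,22,0],"claw": 0},
    {"delta_pos": [0,0,0],"claw": 0},
    {"delta_pos": [0,0,0],"claw": 0}
  ]
}}

```text
invalid input
```

```bash
cat > go.py <<'E'
from h import *
import sys
f=np.load('fit.npz');C,th=f['C'],float(f['th']);s=monitor.sense();R=np.array(s['ee_rot']);p=np.array(s['tcp_pos'])
print(s['time_s'],p.round(4),'F',np.round(s['wrist_force'],2),s['gripper_width'],'local deg',np.degrees(np.arctan2(*(p[:2]-C)[::-1])-th),'r',np.hypot(*(p[:2]-C)));print(R.round(4).tolist())
for d in map(float,sys.argv[1:]):
    t=th+np.radians(d);q=np.array([*(C+.16*np.array([np.cos(t),np.sin(t)])),p[2]]);print(d,'tool mm',(R.T@(q-p)*1000).round(1));p=q
E
python3 go.py -42
```

```text
0.1 [0.1495 0.6063 0.2403] F [ 0.37 -0.71 -0.07] 1.0008478914837402 local deg 126.12214137533536 r 0.7730193774554183
[[0.9709, -0.2396, -0.0003], [-0.2396, -0.9709, -0.002], [0.0001, 0.002, -1.0]]
-42.0 tool mm [612.7 699.9   1.5]
```

Rows probably need all three keys, so I'll add "turn" and retry.

Request:
{"api": "drive_tool", "payload": {
  "moves": [
    {"delta_pos": [15,18,0],"turn": 0,"claw": 0},
    {"delta_pos": [31,35,0],"turn": 0,"claw": 0},
    {"delta_pos": [31,35,0],"turn": 0,"claw": 0},
    {"delta_pos": [31,35,0],"turn": 0,"claw": 0},
    {"delta_pos": [31,35,0],"turn": 0,"claw": 0},
    {"delta_pos": [31,35,0],"turn": 0,"claw": 0},
    {"delta_pos": [31,35,0],"turn": 0,"claw": 0},
    {"delta_pos": [31,35,0],"turn": 0,"claw": 0},
    {"delta_pos": [31,35,0],"turn": 0,"claw": 0},
    {"delta_pos": [31,35,0],"turn": 0,"claw": 0}
  ]
}}

```text
time_s: 1.35
tcp_pos: [0.3556, 0.2115, 0.2411]
ee_rot: [[0.971, -0.239, -0.0], [-0.239, -0.971, -0.0], [-0.0, 0.0, -1.0]]
wrist_force: [0.9, 0.4, -0.1]
gripper_width: 0.017
gripper_force: 0.0
```

```bash
python3 go.py -42
```

```text
1.35 [0.3556 0.2115 0.2411] F [ 0.86  0.37 -0.12] 0.016736869554403806 local deg 123.07205233730933 r 0.32848011261973603
[[0.971, -0.2391, -0.0002], [-0.2391, -0.971, -0.0001], [-0.0002, 0.0001, -1.0]]
-42.0 tool mm [317.9 366.1  -0. ]
```

Request:
{"api": "drive_tool", "payload": {
  "moves": [
    {"delta_pos": [31,36,0],"turn": 0,"claw": 0},
    {"delta_pos": [31,36,0],"turn": 0,"claw": 0},
    {"delta_pos": [31,36,0],"turn": 0,"claw": 0},
    {"delta_pos": [31,36,0],"turn": 0,"claw": 0},
    {"delta_pos": [31,36,0],"turn": 0,"claw": 0},
    {"delta_pos": [31,36,0],"turn": 0,"claw": 0},
    {"delta_pos": [31,36,0],"turn": 0,"claw": 0},
    {"delta_pos": [31,36,0],"turn": 0,"claw": 0},
    {"delta_pos": [31,36,0],"turn": 0,"claw": 0},
    {"delta_pos": [20,20,0],"turn": 0,"claw": 0},
    {"delta_pos": [0,0,0],"turn": 0,"claw": 0},
    {"delta_pos": [0,0,0],"turn": 0,"claw": 0}
  ]
}}

```text
time_s: 2.85
tcp_pos: [0.5627, -0.1921, 0.2407]
ee_rot: [[0.971, -0.24, -0.001], [-0.24, -0.971, 0.0], [-0.001, -0.0, -1.0]]
wrist_force: [-0.6, 0.6, -1.0]
gripper_width: 0.003
gripper_force: 0.0
```

```bash
python3 go.py -42
```

```text
2.85 [ 0.5627 -0.1921  0.2407] F [-0.62  0.56 -0.96] 0.002744717389793761 local deg -39.48401435063752 r 0.12949010686338516
[[0.9709, -0.2396, -0.0013], [-0.2396, -0.9709, 0.0005], [-0.0014, -0.0001, -1.0]]
-42.0 tool mm [20.3 23.7 -0. ]
```

Request:
{"api": "drive_tool", "payload": {
  "moves": [
    {"delta_pos": [10,12,0],"turn": 0,"claw": 0},
    {"delta_pos": [10,12,20],"turn": 0,"claw": 0},
    {"delta_pos": [0,0,35],"turn": 0,"claw": 0},
    {"delta_pos": [0,0,40],"turn": 0,"claw": 0},
    {"delta_pos": [0,0,40],"turn": 0,"claw": 0},
    {"delta_pos": [0,0,30],"turn": 0,"claw": 0},
    {"delta_pos": [0,0,10],"turn": 0,"claw": 0},
    {"delta_pos": [0,0,0],"turn": 0,"claw": 0},
    {"delta_pos": [0,0,0],"turn": 0,"claw": 0}
  ]
}}

```text
time_s: 3.98
tcp_pos: [0.578, -0.2209, 0.0675]
ee_rot: [[0.971, -0.239, 0.003], [-0.239, -0.971, -0.001], [0.003, -0.0, -1.0]]
wrist_force: [0.9, -0.4, -0.1]
gripper_width: 0.005
gripper_force: 0.0
```

```bash
python3 go.py -42
python3 - <<'E'
from h import *
c=save('side','side2');cv2.imwrite('pics/s2c.png',cv2.resize(c['color'][220:400,280:500,::-1],None,fx=3.3,fy=3.3))
E
```

```text
3.975 [ 0.578  -0.2209  0.0675] F [ 0.9  -0.4  -0.12] 0.005357626490663629 local deg -41.83216374764483 r 0.16149215334303776
[[0.971, -0.2392, 0.0026], [-0.2392, -0.971, -0.0006], [0.0027, -0.0001, -1.0]]
-42.0 tool mm [-1.5 -0.6 -0. ]
```

View pics/s2c.png

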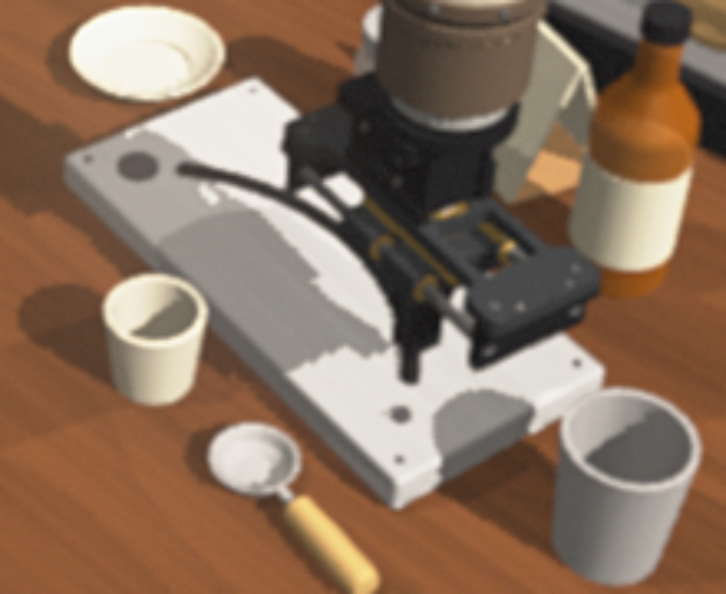

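The fingertips, at crop (410,375), hang just over the strip's dim end next to the small stud (400,413), clear of the bottle and pitcher. Contact should come at TCP z of about 53 mm, so I'll go down gently.

Request:
{"api": "drive_tool", "payload": {
  "moves": [
    {"delta_pos": [-1,0,6],"turn": 0,"claw": 0},
    {"delta_pos": [0,0,5],"turn": 0,"claw": 0},
    {"delta_pos": [0,0,2],"turn": 0,"claw": 0},
    {"delta_pos": [0,0,1],"turn": 0,"claw": 0},
    {"delta_pos": [0,0,1],"turn": 0,"claw": 0},
    {"delta_pos": [0,0,0],"turn": 0,"claw": 0},
    {"delta_pos": [0,0,0],"turn": 0,"claw": 0}
  ]
}}

```text
time_s: 4.9
tcp_pos: [0.5758, -0.2203, 0.0514]
ee_rot: [[0.971, -0.239, -0.0], [-0.239, -0.971, 0.0], [-0.0, 0.0, -1.0]]
wrist_force: [-1.6, -0.5, 2.4]
gripper_width: 0.002
gripper_force: 1.0
```

Request:
{"api": "drive_tool", "payload": {
  "moves": [
    {"delta_pos": [0,0,1],"turn": 0,"claw": 0},
    {"delta_pos": [0,0,0],"turn": 0,"claw": 0}
  ]
}}

```text
time_s: 5.15
tcp_pos: [0.5759, -0.2204, 0.0503]
ee_rot: [[0.971, -0.239, -0.0], [-0.239, -0.971, -0.0], [-0.0, 0.0, -1.0]]
wrist_force: [-1.3, 0.9, 2.1]
gripper_width: 0.003
gripper_force: 1.3
```

```bash
python3 go.py -37 -32 -27 -22 -17 -12 -7 -2 3 8 13 18 23 28 33 38 41
```

```text
5.15 [ 0.5759 -0.2204  0.0503] F [-1.29  0.87  2.15] 0.003256982059710566 local deg -42.312239538419 r 0.15988791553866907
[[0.9709, -0.2395, -0.0001], [-0.2395, -0.9709, -0.0001], [-0.0001, 0.0001, -1.0]]
-37.0 tool mm [  8.9 -11.8  -0. ]
-32.0 tool mm [  7.3 -11.9  -0. ]
-27.0 tool mm [  6.2 -12.5  -0. ]
-22.0 tool mm [  5.1 -13.   -0. ]
-17.0 tool mm [  4.  -13.4  -0. ]
-12.0 tool mm [  2.8 -13.7  -0. ]
-7.0 tool mm [  1.6 -13.9  -0. ]
-2.0 tool mm [  0.4 -14.   -0. ]
3.0 tool mm [ -0.9 -13.9  -0. ]
8.0 tool mm [ -2.1 -13.8  -0. ]
13.0 tool mm [ -3.3 -13.6  -0. ]
18.0 tool mm [ -4.4 -13.2  -0. ]
23.0 tool mm [ -5.6 -12.8  -0. ]
28.0 tool mm [ -6.7 -12.3  -0. ]
33.0 tool mm [ -7.7 -11.6  -0. ]
38.0 tool mm [ -8.7 -10.9  -0. ]
41.0 tool mm [-5.7 -6.2  0. ]
```

Request:
{"api": "drive_tool", "payload": {
  "moves": [
    {"delta_pos": [4.5,-5.9,0],"turn": 0,"claw": 0},
    {"delta_pos": [4.4,-5.9,0],"turn": 0,"claw": 0},
    {"delta_pos": [3.7,-5.9,0],"turn": 0,"claw": 0},
    {"delta_pos": [3.6,-6.0,0],"turn": 0,"claw": 0},
    {"delta_pos": [3.1,-6.2,0],"turn": 0,"claw": 0},
    {"delta_pos": [3.1,-6.3,0],"turn": 0,"claw": 0}
  ]
}}

```text
time_s: 5.9
tcp_pos: [0.6068, -0.1902, 0.0503]
ee_rot: [[0.971, -0.239, 0.0], [-0.239, -0.971, -0.0], [0.0, 0.0, -1.0]]
wrist_force: [-0.7, -1.4, 2.4]
gripper_width: 0.006
gripper_force: 1.3
```

```bash
python3 go.py -27
```

```text
5.9 [ 0.6068 -0.1902  0.0503] F [-0.66 -1.41  2.36] 0.006304709215812963 local deg -26.804183660071857 r 0.160052658480913
[[0.9709, -0.2394, 0.0001], [-0.2394, -0.9709, -0.0001], [0.0001, 0.0, -1.0]]
-27.0 tool mm [-0.3  0.5 -0. ]
```

Tracking holds on the arc, z is steady at 50.3 mm and the force is about 2.4 N. I'll continue.

Request:
{"api": "drive_tool", "payload": {
  "moves": [
    {"delta_pos": [2.6,-6.4,0],"turn": 0,"claw": 0},
    {"delta_pos": [2.5,-6.5,0],"turn": 0,"claw": 0},
    {"delta_pos": [2,-6.7,0],"turn": 0,"claw": 0},
    {"delta_pos": [2,-6.7,0],"turn": 0,"claw": 0},
    {"delta_pos": [1.4,-6.8,0],"turn": 0,"claw": 0},
    {"delta_pos": [1.4,-6.9,0],"turn": 0,"claw": 0},
    {"delta_pos": [0.8,-6.9,0],"turn": 0,"claw": 0},
    {"delta_pos": [0.8,-7,0],"turn": 0,"claw": 0},
    {"delta_pos": [0.2,-7,0],"turn": 0,"claw": 0},
    {"delta_pos": [0.2,-7,0],"turn": 0,"claw": 0}
  ]
}}

```text
time_s: 7.15
tcp_pos: [0.6363, -0.1275, 0.0503]
ee_rot: [[0.971, -0.239, 0.0], [-0.239, -0.971, -0.0], [0.0, -0.0, -1.0]]
wrist_force: [-0.0, -2.3, 2.2]
gripper_width: 0.009
gripper_force: 1.4
```

```bash
python3 go.py -2
```

```text
7.15 [ 0.6363 -0.1275  0.0503] F [-0.04 -2.3   2.19] 0.008908548763499502 local deg -1.8108094400742818 r 0.16019559006599077
[[0.9709, -0.2394, 0.0001], [-0.2394, -0.9709, -0.0], [0.0001, -0.0, -1.0]]
-2.0 tool mm [-0.2  0.5 -0. ]
```

Request:
{"api": "drive_tool", "payload": {
  "moves": [
    {"delta_pos": [-0.5,-6.9,0],"turn": 0,"claw": 0},
    {"delta_pos": [-0.5,-6.9,0],"turn": 0,"claw": 0},
    {"delta_pos": [-1.1,-6.9,0],"turn": 0,"claw": 0},
    {"delta_pos": [-1.1,-6.9,0],"turn": 0,"claw": 0},
    {"delta_pos": [-1.7,-6.8,0],"turn": 0,"claw": 0},
    {"delta_pos": [-1.7,-6.8,0],"turn": 0,"claw": 0},
    {"delta_pos": [-2.2,-6.6,0],"turn": 0,"claw": 0},
    {"delta_pos": [-2.2,-6.6,0],"turn": 0,"claw": 0},
    {"delta_pos": [-2.8,-6.4,0],"turn": 0,"claw": 0},
    {"delta_pos": [-2.8,-6.4,0],"turn": 0,"claw": 0}
  ]
}}

```text
time_s: 8.4
tcp_pos: [0.6361, -0.0583, 0.0503]
ee_rot: [[0.971, -0.239, 0.0], [-0.239, -0.971, 0.0], [0.0, -0.0, -1.0]]
wrist_force: [0.2, -1.4, 3.1]
gripper_width: 0.005
gripper_force: 1.3
```

```bash
python3 go.py 23 28 33 38 41
```

```text
8.4 [ 0.6361 -0.0583  0.0503] F [ 0.22 -1.43  3.05] 0.004750208156491932 local deg 23.18316834522171 r 0.1598490844511944
[[0.9709, -0.2394, 0.0002], [-0.2394, -0.9709, 0.0], [0.0002, -0.0001, -1.0]]
23.0 tool mm [0.4 0.4 0. ]
28.0 tool mm [ -6.7 -12.3  -0. ]
33.0 tool mm [ -7.7 -11.6  -0. ]
38.0 tool mm [ -8.7 -10.9  -0. ]
41.0 tool mm [-5.7 -6.2 -0. ]
```

Request:
{"api": "drive_tool", "payload": {
  "moves": [
    {"delta_pos": [-3.2,-6,0],"turn": 0,"claw": 0},
    {"delta_pos": [-3.3,-6.1,0],"turn": 0,"claw": 0},
    {"delta_pos": [-3.8,-5.8,0],"turn": 0,"claw": 0},
    {"delta_pos": [-3.8,-5.8,0],"turn": 0,"claw": 0},
    {"delta_pos": [-4.3,-5.4,0],"turn": 0,"claw": 0},
    {"delta_pos": [-4.3,-5.4,0],"turn": 0,"claw": 0},
    {"delta_pos": [-5.7,-6.2,0],"turn": 0,"claw": 0},
    {"delta_pos": [0,0,0],"turn": 0,"claw": 0},
    {"delta_pos": [0,0,0],"turn": 0,"claw": 0}
  ]
}}

```text
time_s: 9.52
tcp_pos: [0.6179, -0.0117, 0.0501]
ee_rot: [[0.971, -0.239, -0.001], [-0.239, -0.971, 0.001], [-0.001, -0.001, -1.0]]
wrist_force: [-1.0, 2.3, 3.4]
gripper_width: 0.005
gripper_force: 1.4
```

```bash
python3 go.py 41
python3 - <<'E'
from h import *
c=save('side','side3');cv2.imwrite('pics/s3c.png',cv2.resize(c['color'][200:400,270:510,::-1],None,fx=3,fy=3))
print(np.hypot(*(np.array(monitor.sense()['tcp_pos'])[:2]-[.5931,.0188])))
E
```

```text
9.525 [ 0.6179 -0.0117  0.0501] F [-1.02  2.25  3.43] 0.004569211672703995 local deg 41.17341495913163 r 0.15982917864763807
[[0.9709, -0.2394, -0.0007], [-0.2394, -0.9709, 0.0008], [-0.0009, -0.0006, -1.0]]
41.0 tool mm [ 0.5  0.2 -0. ]
0.039491842357419864
```

View pics/s3c.png

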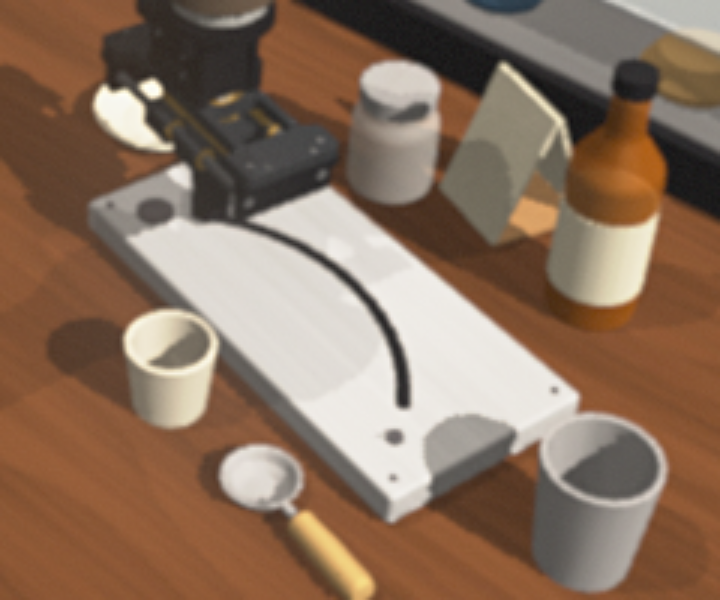

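The fingertips, at crop (212,212), press the strip's bright end beside the large stud (155,210). The visible things stand where they were, and the force is about 3 N. Handing in.

```bash
python3 -c "
from station import ticket
print(ticket.finish_job())"
```

```text
the job is handed in; nothing more can be done
None
```

I slid the strip from the dim end to the bright end at about 2–3.5 N without lifting off, and handed the job in with the fingertips still pressing about 39 mm from the large stud; no verdict came back.

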